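# Raise the roll-top shutter of the yellow-pull hardware case

## Robot

A 7-joint arm with a two-finger parallel gripper is mounted at the origin on a cart in front of the work surface, level with it; the furniture and walls round the work are solid. World frame = base frame: x ahead of the robot, y to its left, z up, the work surface at z = 0. Lengths are in m, angles in rad, forces in N, time in s.
With the tool pointing down it reaches from about 0.4 to 0.85 m from the base axis. Payload 10.4 kg.
Tool frame: the origin (TCP) lies on the centre line of the jaws, within the pads' length; the fingertips stand 22 mm ahead of it and the grasp point (between the pads) lies 3 mm ahead of it; z points along the fingers, y is the direction in which the jaws open and shut (so a half turn about z gives the same grasp; the last joint's range is limited). The gripper opens to 85 mm and grips with 20 to 120 N. Pads are 22 mm wide; open, the fingers measure 114 mm over their backs; the gripper's body (76 mm by 85 mm) begins 54 mm behind the grasp point. The pads swing forward as they close: fully open they stand 13 mm farther back than shut.
Start: joints at [1.316, 0.332, -0.065, 1.46, 0.022, 1.35, -0.088], TCP at [0.144, -0.608, 0.253] pointing down, gripper open.
Joint ranges: [-2.6, 2.6], [-0.5, 2.12], [-1.47, 1.34], [0.16, 2.42], [-1.27, 4.41], [0.06, 2.06], [-2.6, 2.6]. Speed limits (rad/s): [2.22, 2.22, 2.79, 2.79, 3.14, 3.14, 3.14].

## Interface

Orientations are given as a unit quaternion [x, y, z, w].
In Python, from workcell import manip gives the robot as it stands. The module is installed in compiled form; this text tells all that it offers.
- The arm moves only by the shell command python3 -m crank 'ROWS' [FORCE]. ROWS is JSON, a list of rows, each a list of 3 entries, a list of its own where there are three numbers: the opening, from -1 (shut) to 1 (fully open), then the shift along the tool's x, y, z normalised to -1 to 1, where 1 is 80 mm, then the turn, a rotation vector about the tool's x, y, z normalised to -1 to 1, where 1 is pi/4 rad. In form: [[jaw, [tx, ty, tz], [ax, ay, az]], ...]. A call has exactly 5 rows; each row shifts and turns the commanded pose from where the row before left it, along the tool's axes as they then stand; what a row does not reach is not made up. A row lasts 1/10 s, in which the tool goes at most 50 mm and 8.59 degrees, less where a joint would pass 70% of its speed; a pose out of reach is approached as far as the arm can. A call with a number of a shift or a turn outside -1 to 1 is refused whole. A call with a gripper value outside its range is refused whole. The fingers move at their own pace and stop on an object; FORCE is the grip in N (left out, the last holds). Time passes only in rows, so rows that do not move let the fingers close, or fill a call up. It gives the time, the measured TCP pose, the force and the opening at its end, in the units of the state.
- manip.get_obs(): the state, without advancing time (a new reading comes with each control period).
- manip.camera(name): name is "scene" or "top"; returns the picture (384x512x3 uint8, blue, green, red); there is no depth.
- manip.camera_info(name): a dict with "K" (3x3 intrinsics, pixels), "camera_from_world" (4x4, takes a point from world to camera coordinates). Camera axes: x right, y down, z forward; pixel columns grow to the right and rows downward; lengths in m; the calibration is good to about 2 mm. A picture is of the moment at which its call begins. camera_info takes no time and is no camera call.
- manip.hand_in(): hands the job in, once; it reports no verdict.
The state is a dict: "clock": time; "joint_pos": joint angles; "joint_velocities": joint speeds; "tau": joint torques, N m; "position": TCP position; "ee_rot": TCP orientation; "ft_force": force on the tool from outside, world axes, zero at the start; "torque": the same for the moment, N m; "grip_width": opening from 0.0 (shut) to 1.0 (fully open).
Only numpy, scipy, OpenCV 4.12 (cv2) and the standard library are available. Lean on these libraries where they do the work, as an engineer would, in place of code of your own. Each camera call takes 0.05 s, during which the arm holds its last target.

## Task

Two small roll-top hardware cases stand on the workbench. Take hold of the yellow pull and raise that case's slatted shutter up and back along its curved tracks until it stays fully open by itself, then let go. Leave the shutter with the blue pull shut.

Things in the scene. Friction and masses are not known exactly. Their poses are not given: they have to be found in the camera images.
- yellow_case: The case to open: grey, half-round, 110 mm wide (y), 250 deep (x), 175 high, fixed. Origin: centre of its underside, at bench height; x points from its front (pull side) to its back, z up. Its tracks are arcs about an axis along its own y, 50 mm above the origin. Slats' outer face: 111 mm from that axis; fixed yellow rear hood, from just behind the topmost point to the back: 125 mm.
- yellow_pull (a point): Centre of the yellow pull, a disc 28 mm in diameter with its axis along the case's y, 24 mm between its flat sides (pinch these from above), on a 12 mm wide stem off the lowest slat. It runs 148 mm from the arc's axis, 37 mm clear of the slats. Shut: in front of the case, 7 degrees above the axis, 68 mm over the bench; fully open: straight above the axis, 198 mm over the bench.
- yellow_shutter (a joint): Angle by which the wooden slatted shutter with the yellow pull is raised about the arc's axis, rad: 0 shut (at the start), 1.45 fully open (stop); up and back is positive. About 0.3 kg, about 2 N at the pull. Let go below about 0.8 rad it runs down shut; beyond about 1.0 its weight carries it gently on to the open stop, where it stays.
- blue_shutter (a joint): The same for the other case, identical but for its blue pull and blue hood, standing beside it (left or right): 0 shut, as at the start and to remain.

How it is judged:
At the end, for the whole second after the job is handed in: The shutter with the yellow pull is open by more than 1.3 rad (of 1.45), at rest and let go; the shutter with the blue pull is shut (below 0.1 rad) (value of joint yellow_shutter above 1.3 rad and velocity of joint yellow_shutter between -0.05 and 0.05 rad/s and value of joint blue_shutter below 0.1 rad); the robot touches nothing.
It fails at once if the shutter with the blue pull is raised by more than 0.2 rad (value of joint blue_shutter above 0.2 rad).
It also fails if it takes over 38 s, if anything falls off the work surface, if the arm or the gripper's body presses on something with over 40 N, if the wrist force passes 120 N, or if a joint passes its speed limit or range.

## Working session

There is one attempt and no reset: what is moved stays moved. The work goes in short steps, Python scripts to look and compute and a shell command to move; the robot and the scene stay as the last step left them, time stands still between calls to the robot, and variables do not carry over. Pictures are saved under pics/ and viewed, and the job is handed in when it is done.

```bash
mkdir -p pics; python3 - <<'E'
from workcell import manip
import cv2,numpy as np
np.set_printoptions(precision=4,suppress=True)
for n in("scene","top"):
    im=manip.camera(n);cv2.imwrite(f"pics/{n}0.png",im)
    i=manip.camera_info(n);print(n,i["K"],i["camera_from_world"])
o=manip.get_obs()
for k in o:print(k,o[k])
E
```

```text
scene [[459.7584   0.     263.819 ]
 [  0.     459.7584 184.8979]
 [  0.       0.       1.    ]] [[ 0.7018 -0.7122 -0.0142 -0.3548]
 [-0.3832 -0.3607 -0.8503  0.2636]
 [ 0.6005  0.6022 -0.526   0.5378]
 [ 0.      0.      0.      1.    ]]
top [[362.0946   0.     260.2818]
 [  0.     362.0946 188.181 ]
 [  0.       0.       1.    ]] [[-0.0183 -0.9995  0.0269  0.0368]
 [-0.9823  0.013  -0.1868  0.5493]
 [ 0.1863 -0.0299 -0.982   0.8411]
 [ 0.      0.      0.      1.    ]]
clock 0.1
joint_pos [ 1.3164  0.3328 -0.0647  1.4609  0.0216  1.3499 -0.0885]
joint_velocities [ 0.0012 -0.0002  0.0018 -0.0021  0.0014 -0.0004 -0.0012]
tau [  0.0012 -62.6744   0.0492 -39.243    0.0164   0.007   -0.    ]
position [ 0.1435 -0.608   0.2526]
ee_rot [ 0.9933  0.1157 -0.0001 -0.0006]
ft_force [-0.0251  1.3037 -0.5655]
torque [ 0.0124  0.0014 -0.0209]
grip_width 0.9944456463356002
```

View pics/scene0.png

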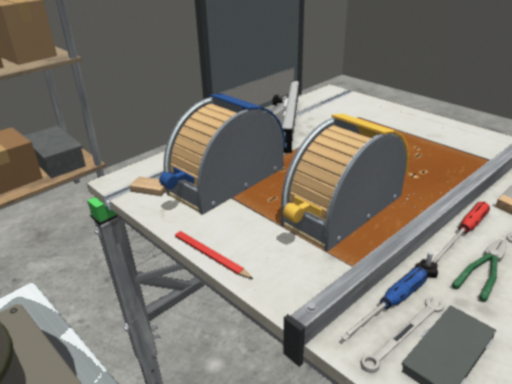

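View pics/top0.png

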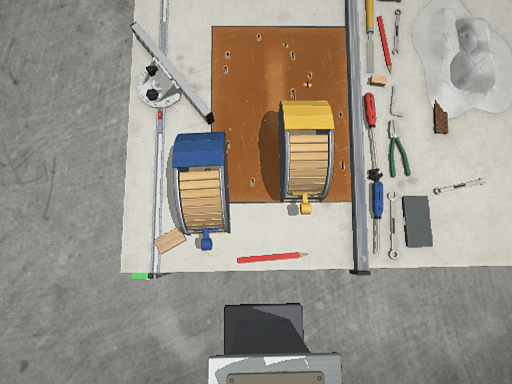

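The yellow case is on the right: its pull is at about (296,211) in the scene view and (306,204) in the top view. The blue case is to its left. I'll triangulate the pull next and use the hood to get the yaw.

```bash
cat > h.py <<'E'
from workcell import manip
import cv2,numpy as np
np.set_printoptions(precision=4,suppress=True)
I={n:manip.camera_info(n) for n in("scene","top")}
def P(n): return np.array(I[n]["K"])@np.array(I[n]["camera_from_world"])[:3]
def tri(a,b):
    X=cv2.triangulatePoints(P("scene"),P("top"),np.array(a,float).reshape(2,1),np.array(b,float).reshape(2,1)).ravel();return X[:3]/X[3]
def proj(n,X):
    x=P(n)@np.append(X,1);return x[:2]/x[2]
def ray(n,uv,z):
    M=P(n);A=M[:,[0,1,3]].copy();A[:,2]+=M[:,2]*z
    p=np.linalg.solve(A,np.array([uv[0],uv[1],1.]));return p[:2]/p[2]
E
python3 - <<'E'
from h import *
for n in("scene","top"):
    im=cv2.imread(f"pics/{n}0.png");hsv=cv2.cvtColor(im,cv2.COLOR_BGR2HSV)
    m=cv2.inRange(hsv,(20,150,90),(30,255,255))
    k,l,s,c=cv2.connectedComponentsWithStats(m)
    for i in range(1,k):
        if s[i,4]>30:
            ct=cv2.findContours((l==i).astype('uint8'),0,2)[0][0]
            print(n,s[i],c[i],cv2.approxPolyDP(ct,2.5,True)[:,0].tolist())
    x,y,w,h=(225,90,220,170) if n=="scene" else (255,80,110,140)
    f=cv2.resize(im[y:y+h,x:x+w],None,fx=3.5 if n=="scene" else 4.2,fy=3.5 if n=="scene" else 4.2,interpolation=2)
    cv2.imwrite(f"pics/{n}0z.png",f)
E
```

```text
scene [334 115  69  24 449] [366.5434 126.1448] [[334, 116], [355, 123], [361, 133], [369, 136], [378, 132], [394, 132], [402, 138], [390, 129], [360, 119]]
scene [284 197  38  25 484] [299.2252 209.1426] [[284, 209], [284, 215], [297, 221], [306, 209], [320, 215], [321, 212], [297, 197]]
top [366   0   7  28 180] [369.1444  12.6   ] [[372, 0], [366, 0], [367, 27], [372, 26]]
top [ 281  100   53   30 1377] [307.0153 114.7981] [[329, 105], [322, 100], [281, 101], [284, 128], [333, 128]]
top [292 193  26  21 194] [304.6649 202.1546] [[292, 193], [302, 195], [301, 213], [309, 213], [306, 195], [317, 193]]
```

View pics/scene0z.png

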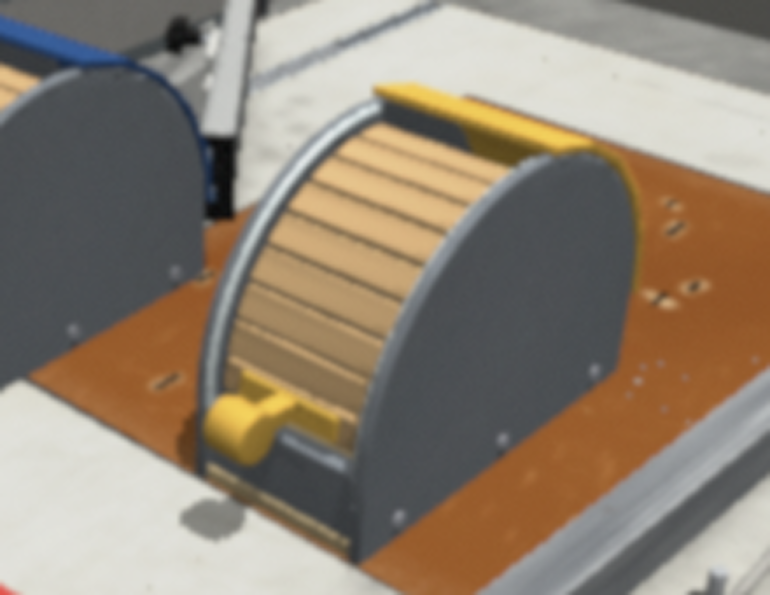

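View pics/top0z.png

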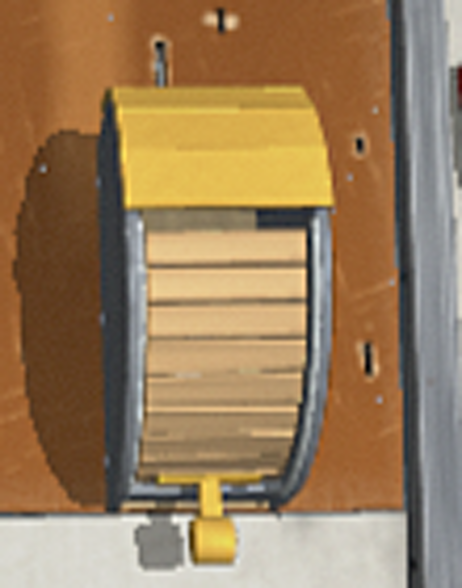

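```bash
python3 - <<'E'
from h import *
p=tri((293.9,212.3),(305.8,208.6));print("pull",p,proj("scene",p),proj("top",p))
print("ray z.068",ray("scene",(293.9,212.3),.068),ray("top",(305.8,208.6),.068))
a,b=ray("top",(284.3,128.6),.175),ray("top",(333.5,128.6),.175);d=a-b
print("hood front",a,b,np.linalg.norm(d),"yaw",np.degrees(np.arctan2(-d[0],d[1])))
c,e,f=[ray("scene",q,0) for q in((283,225.7),(327.3,250),(401.6,196.6))]
print(c,e,f,np.linalg.norm(c-e),np.linalg.norm(f-e),"yaw",np.degrees(np.arctan2(*(f-e)[::-1])),np.degrees(np.arctan2(-(c-e)[0],(c-e)[1])))
# tops of side-plate inner edges / slat seams in top view for yaw
for q in((147,225),(307,225)):
    print(ray("top",(255+q[0]/4.2,80+q[1]/4.2),.161))
E
```

```text
pull [ 0.4956 -0.0799  0.0679] [293.7952 212.3233] [305.8754 208.5092]
ray z.068 [ 0.4956 -0.0802] [ 0.4954 -0.0797]
hood front [ 0.6584 -0.0231] [ 0.6575 -0.1315] 0.10835601191053212 yaw -0.4849566701973022
[ 0.5238 -0.0308] [ 0.525  -0.1309] [ 0.7557 -0.1362] 0.10007875171256596 0.23073606089796983 yaw -1.3161896583995336 0.6880420808617664
[ 0.6518 -0.0369]
[ 0.651  -0.1222]
```

```bash
python3 -m crank '[[1,[0,0,0],[0,0,0.148]],[1,[0,0,0],[0,0,0.148]],[1,[0.28,-0.42,0],[0,0,0]],[1,[0.28,-0.42,0],[0,0,0]],[1,[0.28,-0.42,0],[0,0,0]]]' 40
```

```text
clock: 0.6
position: [0.2114, -0.5061, 0.2527]
ee_rot: [1.0, -0.001, -0.0, -0.0]
ft_force: [0.2, -0.6, -0.8]
grip_width: 1.001
```

```bash
python3 -m crank '[[1,[0.27,-0.48,0],[0,0,0]],[1,[0.27,-0.48,0],[0,0,0]],[1,[0.27,-0.48,0],[0,0,0]],[1,[0.27,-0.48,0],[0,0,0]],[1,[0.27,-0.48,0],[0,0,0]]]' 40
python3 -m crank '[[1,[0.27,-0.48,0],[0,0,0]],[1,[0.27,-0.48,0],[0,0,0]],[1,[0.27,-0.48,0],[0,0,0]],[1,[0.27,-0.48,0],[0,0,0]],[1,[0.27,-0.48,0],[0,0,0]]]' 40
python3 -m crank '[[1,[0.27,-0.48,0],[0,0,0]],[0.6,[0,0,0],[0,0.15,0]],[0.6,[0,0,0],[0,0.15,0]],[0.6,[0,0,0],[0,0.15,0]],[0.6,[0,0,0],[0,0,0]]]' 40
```

```text
clock: 1.1
position: [0.3194, -0.3138, 0.2531]
ee_rot: [1.0, -0.0, -0.0, 0.0]
ft_force: [0.8, 0.4, 0.5]
grip_width: 1.004
clock: 1.6
position: [0.4275, -0.122, 0.2533]
ee_rot: [1.0, -0.0, 0.0, 0.0]
ft_force: [1.1, 0.3, 0.5]
grip_width: 1.002
clock: 2.1
position: [0.4465, -0.0858, 0.2521]
ee_rot: [0.984, -0.001, 0.176, 0.001]
ft_force: [-1.1, -0.5, -0.8]
grip_width: 0.798
```

```bash
python3 -m crank '[[0.6,[-0.22,-0.072,0.2],[0,0,0]],[0.6,[0,0,0.4],[0,0,0]],[0.6,[0,0,0.4],[0,0,0]],[0.6,[0,0,0.4],[0,0,0]],[0.6,[0,0,0],[0,0,0]]]' 40
python3 - <<'E'
from h import *
for n in("scene","top"):
    im=manip.camera(n)
    x,y,w,h=(225,90,220,170) if n=="scene" else (255,80,110,140)
    cv2.imwrite(f"pics/{n}1z.png",cv2.resize(im[y:y+h,x:x+w],None,fx=3.5,fy=3.5,interpolation=2))
print(manip.get_obs()["position"])
E
```

```text
clock: 2.6
position: [0.4701, -0.0784, 0.1387]
ee_rot: [0.985, 0.0, 0.172, -0.002]
ft_force: [-0.4, 0.3, 0.1]
grip_width: 0.799
[ 0.4711 -0.0791  0.1423]
```

View pics/scene1z.png

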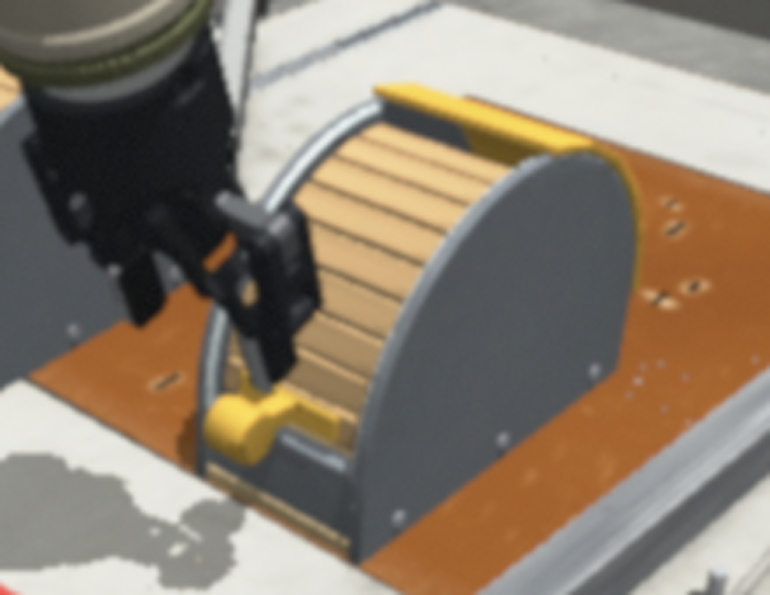

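View pics/top1z.png

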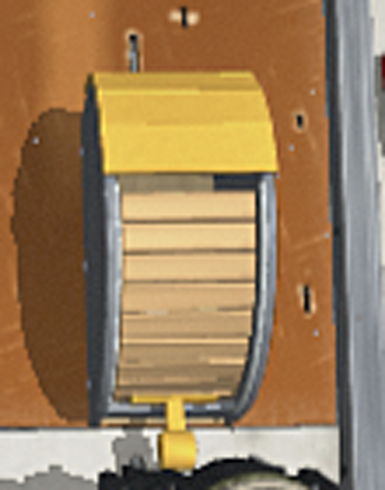

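The scene view shows the open fingers straddling the tool line toward the pull at crop (240,428). In the top view the gripper hides only what lies in front of the pull. Next I descend and close.

```bash
python3 -m crank '[[0.6,[-0.03,0.01,0.22],[0,0,0]],[0.6,[0,0,0.22],[0,0,0]],[0.6,[0,0,0.22],[0,0,0]],[0.6,[0,0,0.21],[0,0,0]],[0.6,[0,0,0],[0,0,0]]]' 40
python3 -m crank '[[0.2,[0,0,0],[0,0,0]],[-0.2,[0,0,0],[0,0,0]],[-1,[0,0,0],[0,0,0]],[-1,[0,0,0],[0,0,0]],[-1,[0,0,0],[0,0,0]]]' 40
python3 - <<'E'
from h import *
im=manip.camera("scene");x,y,w,h=(225,90,220,170)
cv2.imwrite("pics/scene2z.png",cv2.resize(im[y:y+h,x:x+w],None,fx=3.5,fy=3.5,interpolation=2))
o=manip.get_obs();print(o["position"],o["ft_force"],o["grip_width"])
E
```

```text
clock: 3.2
position: [0.4931, -0.0806, 0.0762]
ee_rot: [0.985, -0.0, 0.175, 0.0]
ft_force: [-0.7, -0.4, -0.0]
grip_width: 0.799
clock: 3.7
position: [0.4934, -0.0777, 0.0775]
ee_rot: [0.984, 0.001, 0.176, -0.0]
ft_force: [-12.1, 13.8, 20.1]
grip_width: 0.277
[ 0.4934 -0.0777  0.0775] [-12.0121  13.6831  20.027 ] 0.27431464839036107
```

View pics/scene2z.png

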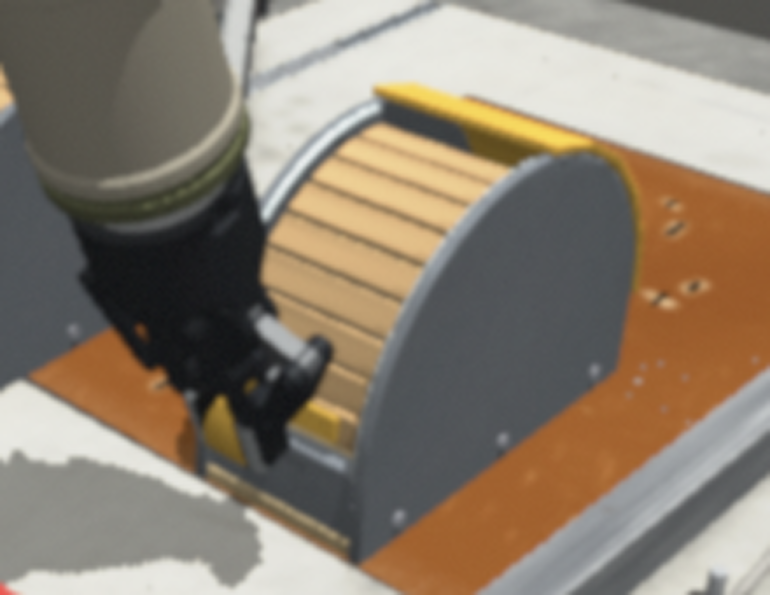

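The grip holds: the opening of about 23 mm agrees with the 24 mm disc. I start the arc with a small correction to relieve the side and axial force.

```bash
python3 -m crank '[[-1,[0.04,-0.03,-0.09],[0,0,0]],[-1,[0.042,0,-0.069],[0,0,0]],[-1,[0.045,0,-0.067],[0,0,0]],[-1,[0.047,0,-0.065],[0,0,0]],[-1,[0.05,0,-0.063],[0,0,0]]]' 40
python3 - <<'E'
import numpy as np
for k in range(5,33):
    a=np.radians(7+1.25+2.5*k+20.25);print(k,7+2.5*(k+1),round(.0807*np.sin(a),3),round(-.0807*np.cos(a),3))
E
```

```text
clock: 4.25
position: [0.5009, -0.0775, 0.1101]
ee_rot: [0.984, 0.0, 0.177, 0.0]
ft_force: [11.6, 1.6, -9.8]
grip_width: 0.272
5 22.0 0.053 -0.061
6 24.5 0.056 -0.059
7 27.0 0.058 -0.056
8 29.5 0.06 -0.053
9 32.0 0.063 -0.051
10 34.5 0.065 -0.048
11 37.0 0.067 -0.045
12 39.5 0.069 -0.042
13 42.0 0.071 -0.039
14 44.5 0.072 -0.036
15 47.0 0.074 -0.033
16 49.5 0.075 -0.03
17 52.0 0.076 -0.026
18 54.5 0.077 -0.023
19 57.0 0.078 -0.02
20 59.5 0.079 -0.016
21 62.0 0.08 -0.013
22 64.5 0.08 -0.009
23 67.0 0.081 -0.006
24 69.5 0.081 -0.002
25 72.0 0.081 0.001
26 74.5 0.081 0.005
27 77.0 0.08 0.008
28 79.5 0.08 0.012
29 82.0 0.079 0.015
30 84.5 0.078 0.019
31 87.0 0.078 0.022
32 89.5 0.077 0.026
```

```bash
python3 -m crank '[[-1,[0.06,0,-0.059],[0,0,0]],[-1,[0.06,0,-0.057],[0,0,0]],[-1,[0.058,0,-0.056],[0,0,0]],[-1,[0.06,0,-0.053],[0,0,0]],[-1,[0.063,0,-0.051],[0,0,0]]]' 40
python3 -m crank '[[-1,[0.065,0,-0.048],[0,0,0]],[-1,[0.067,0,-0.045],[0,0,0]],[-1,[0.069,0,-0.042],[0,0,0]],[-1,[0.071,0,-0.039],[0,0,0]],[-1,[0.072,0,-0.036],[0,0,0]]]' 40
```

```text
clock: 4.75
position: [0.5146, -0.0776, 0.1382]
ee_rot: [0.984, -0.0, 0.176, 0.0]
ft_force: [5.9, 0.8, -8.3]
grip_width: 0.273
clock: 5.25
position: [0.5346, -0.0776, 0.1632]
ee_rot: [0.985, -0.0, 0.175, -0.0]
ft_force: [0.9, 3.7, -4.6]
grip_width: 0.272
```

Forces are low and the pull is following the arc. I'll continue.

```bash
python3 -m crank '[[-1,[0.074,0,-0.033],[0,0,0]],[-1,[0.075,0,-0.03],[0,0,0]],[-1,[0.076,0,-0.026],[0,0,0]],[-1,[0.077,0,-0.023],[0,0,0]],[-1,[0.078,0,-0.02],[0,0,0]]]' 40
python3 -m crank '[[-1,[0.079,0,-0.016],[0,0,0]],[-1,[0.08,0,-0.013],[0,0,0]],[-1,[0.08,0,-0.009],[0,0,0]],[-1,[0.081,0,-0.006],[0,0,0]],[-1,[0.081,0,-0.002],[0,0,0]]]' 40
```

```text
clock: 5.75
position: [0.5601, -0.0776, 0.1838]
ee_rot: [0.984, -0.0, 0.176, -0.0]
ft_force: [1.0, 5.2, -5.9]
grip_width: 0.273
clock: 6.25
position: [0.5891, -0.0776, 0.1985]
ee_rot: [0.984, -0.0, 0.176, -0.0]
ft_force: [-0.2, 5.4, -3.1]
grip_width: 0.271
```

```bash
python3 - <<'E'
from h import *
im=manip.camera("scene");x,y,w,h=(225,90,220,170)
cv2.imwrite("pics/scene3z.png",cv2.resize(im[y:y+h,x:x+w],None,fx=3.5,fy=3.5,interpolation=2))
o=manip.get_obs();print(o["position"],o["ft_force"],o["grip_width"])
E
```

```text
[ 0.5899 -0.0776  0.1989] [-0.4655  4.3364 -2.4577] 0.2689414981659892
```

View pics/scene3z.png

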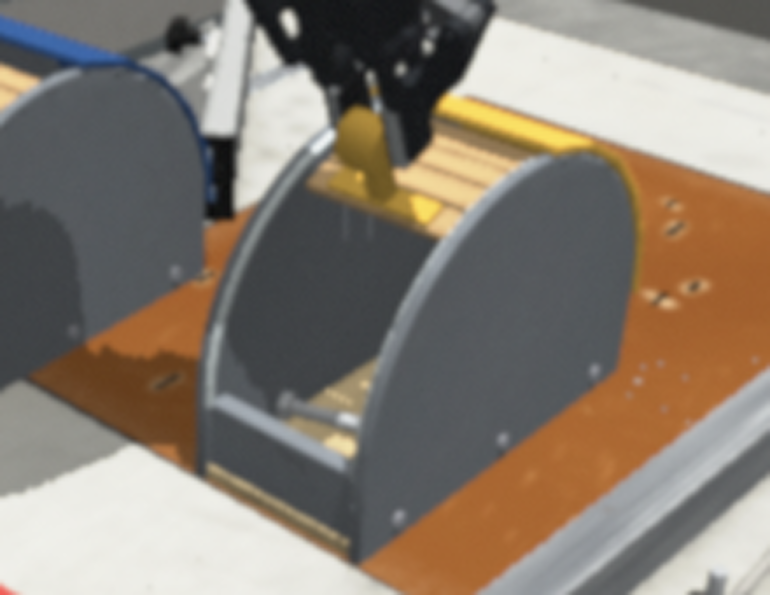

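The shutter is about 1.1 rad up with the pull firmly held, at crop (365,140). I'll go on to about 1.4 rad.

```bash
python3 -m crank '[[-1,[0.081,0,0.001],[0,0,0]],[-1,[0.081,0,0.005],[0,0,0]],[-1,[0.08,0,0.008],[0,0,0]],[-1,[0.08,0,0.012],[0,0,0]],[-1,[0.079,0,0.015],[0,0,0]]]' 40
python3 -m crank '[[-1,[0.078,0,0.019],[0,0,0]],[-1,[0.05,0,0.014],[0,0,0]],[-1,[0,0,0],[0,0,0]],[-1,[0,0,0],[0,0,0]],[-1,[0,0,0],[0,0,0]]]' 40
```

```text
clock: 6.8
position: [0.6206, -0.0776, 0.2069]
ee_rot: [0.984, -0.0, 0.176, -0.0]
ft_force: [-1.8, 5.8, -1.6]
grip_width: 0.269
clock: 7.3
position: [0.6311, -0.0776, 0.2081]
ee_rot: [0.984, -0.0, 0.177, -0.0]
ft_force: [-0.5, 5.7, 0.6]
grip_width: 0.272
```

```bash
python3 -m crank '[[0,[0,0,0],[0,0,0]],[0.3,[0,0,0],[0,0,0]],[0.3,[0,0,0],[0,0,0]],[0.3,[0,0,0],[0,0,0]],[0.3,[0,0,0],[0,0,0]]]' 40
python3 -m crank '[[0.3,[0,0,-0.2],[0,0,0]],[0.3,[0,0,-0.3],[0,0,0]],[0.3,[0,0,-0.4],[0,0,0]],[0.3,[0,0,-0.4],[0,0,0]],[0.3,[0,0,-0.3],[0,0,0]]]' 40
python3 -m crank '[[0.3,[-0.4,0,0],[0,0,0]],[0.3,[-0.4,0,0],[0,0,0]],[0.3,[0,0,0],[0,0,0]],[0.3,[0,0,0],[0,0,0]],[0.3,[0,0,0],[0,0,0]]]' 40
python3 - <<'E'
from h import *
for n in("scene","top"):cv2.imwrite(f"pics/{n}4.png",manip.camera(n))
E
```

```text
clock: 7.8
position: [0.6303, -0.0784, 0.2073]
ee_rot: [0.984, -0.001, 0.176, 0.0]
ft_force: [-0.9, -0.1, 0.3]
grip_width: 0.647
clock: 8.3
position: [0.5855, -0.0776, 0.3307]
ee_rot: [0.984, 0.0, 0.177, 0.001]
ft_force: [0.5, -0.6, 1.0]
grip_width: 0.645
clock: 8.8
position: [0.5267, -0.0778, 0.3064]
ee_rot: [0.984, -0.0, 0.177, 0.0]
ft_force: [0.5, -0.5, 0.5]
grip_width: 0.651
```

View pics/scene4.png

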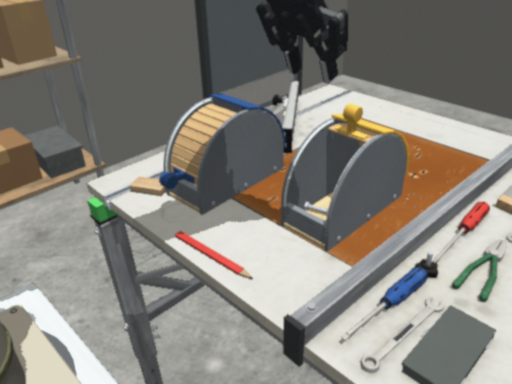

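View pics/top4.png

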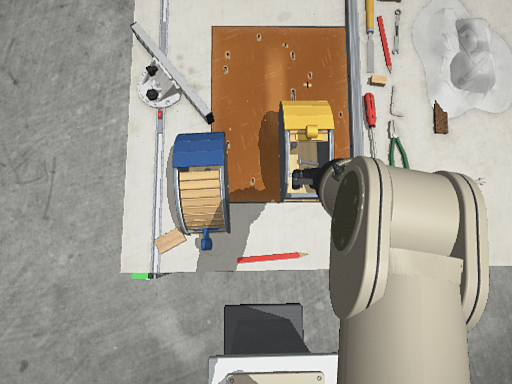

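The yellow shutter is up: its pull is at scene (353,113) and top (312,131). The blue pull has not moved from scene (173,180). I'll let it settle for a second and then check it numerically.

```bash
for i in 1 2; do python3 -m crank '[[0.3,[0,0,0],[0,0,0]],[0.3,[0,0,0],[0,0,0]],[0.3,[0,0,0],[0,0,0]],[0.3,[0,0,0],[0,0,0]],[0.3,[0,0,0],[0,0,0]]]' 40|head -1; done
python3 - <<'E'
from h import *
c={}
for n in("scene","top"):
    new=manip.camera(n);old=cv2.imread(f"pics/{n}4.png")
    x,y,w,h=(335,95,40,35) if n=="scene" else (295,118,35,25)
    print(n,"max change at pull",cv2.absdiff(new,old)[y:y+h,x:x+w].max())
    x,y,w,h=(155,160,45,35) if n=="scene" else (192,225,28,28)
    print(" blue change vs start",cv2.absdiff(new,cv2.imread(f"pics/{n}0.png"))[y:y+h,x:x+w].mean())
    x,y,w,h=(295,80,110,80) if n=="scene" else (275,95,65,70)
    cv2.imwrite(f"pics/{n}5z.png",cv2.resize(new[y:y+h,x:x+w],None,fx=6,fy=6,interpolation=2))
print("expected open",proj("scene",(.6425,-.078,.198)),proj("top",(.6425,-.078,.198)))
p=tri((352.5,113),(312,131));print(p)
E
```

```text
clock: 9.4
clock: 9.9
scene max change at pull 3
 blue change vs start 11.886772486772486
top max change at pull 8
 blue change vs start 29.717687074829932
expected open [352.4319 111.7869] [311.3044 131.747 ]
[ 0.6437 -0.0787  0.196 ]
```

View pics/scene5z.png

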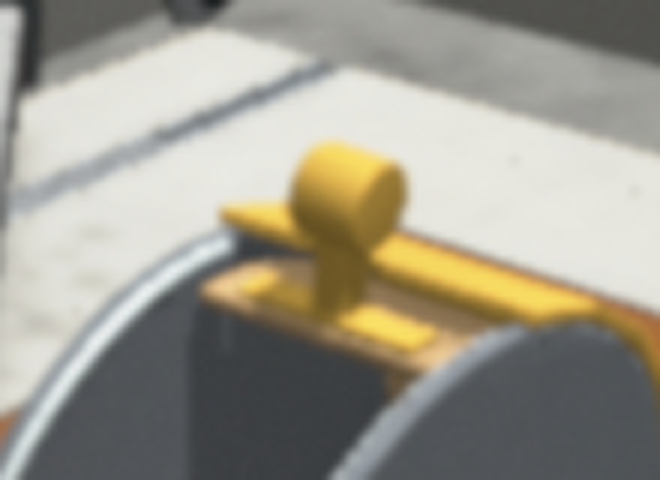

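View pics/top5z.png

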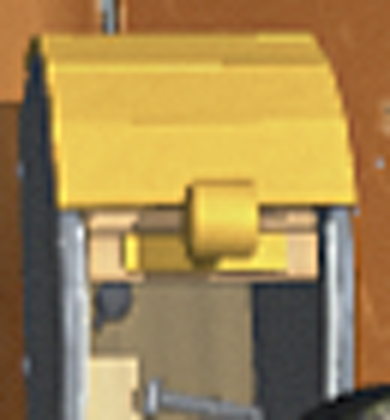

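The yellow pull sits at its open position and is still. The blue-region difference looks like the arm's shadow, so I'll check the pull itself by its colour mask.

```bash
python3 - <<'E'
from h import *
for n,(x,y,w,h) in(("scene",(155,160,45,35)),("top",(192,225,28,28))):
  for k in(0,4):
    m=cv2.inRange(cv2.cvtColor(cv2.imread(f"pics/{n}{k}.png")[y:y+h,x:x+w],cv2.COLOR_BGR2HSV),(105,130,20),(120,255,255))
    M=cv2.moments(m,True);print(n,k,M["m00"],x+M["m10"]/M["m00"],y+M["m01"]/M["m00"])
manip.hand_in()
E
```

```text
scene 0 316.0 173.59810126582278 178.01582278481013
scene 4 306.0 173.5718954248366 178.01307189542484
top 0 173.0 205.63005780346822 238.8150289017341
top 4 169.0 205.59171597633136 238.9467455621302
the job is handed in; nothing more can be done
```

I opened the yellow case's shutter and left the blue one shut. The job was handed in at about 10 s; no verdict is reported.

I gripped the yellow pull with the tool tilted about 20°, led it along its arc to about 1.4 rad, then let go and backed the arm away.

**Last checks:**
- **Yellow pull:** it triangulates to (0.644, -0.079, 0.196) m. The fully open position I expected was (0.6425, -0.078, 0.198) m, so it agrees within about 2 mm.
- **At rest:** the pull did not move between pictures about 1 s apart.
- **Blue pull:** it stayed within about 0.15 pixel of its starting place in both views. A plain picture difference there did show change. I put that down to the arm's shadow, because the colour mask of the pull itself had not moved.
- **Robot:** the gripper was open, clear of everything and reading under about 1 N. The highest reading after any move was about 27 N, just after the grip closed.

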